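Clamp the tray stop in the slotted bed

ROBOT

A 6-joint arm with a two-finger parallel gripper is mounted at the origin on the work surface. World frame = base frame: x ahead of the robot, y to its left, z up, the work surface at z = 0. Lengths are in mm, angles in degrees, forces in N, time in s.
With the tool pointing down it reaches from about 300 to 775 mm from the base axis. Payload 14.6 kg.
Tool frame: the origin (TCP) lies on the centre line of the jaws, within the pads' length; the fingertips stand 22 mm ahead of it and the grasp point (between the pads) lies 3 mm ahead of it; z points along the fingers, y is the direction in which the jaws open and shut (so a half turn about z gives the same grasp; the last joint's range is limited). The gripper opens to 94 mm and grips with 3 to 60 N. Pads are 16 mm wide; open, the fingers measure 119 mm over their backs; the gripper's body (75 mm by 177 mm) begins 78 mm behind the grasp point.
Start: joints at [67.46, 17.183, 87.147, -0, 75.671, -3.816], TCP at [176.555, 520.882, 227.446] pointing down, gripper open.
Joint ranges: [-173.82, 173.82], [-45.26, 126.66], [13.44, 144.39], [-59.66, 239.66], [0, 175.72], [-146.38, 146.38]. Speed limits (degrees/s): [127.2, 127.2, 147.25, 180, 180, 180].

INTERFACE

Orientations are given as [roll, pitch, yaw] about the fixed x, y, z axes, in that order (R = Rz(yaw) Ry(pitch) Rx(roll)).
In Python, from plant import robot, vision gives the robot as it stands.
- The arm moves only by the shell command python3 -m pendant 'ROWS'. ROWS is text: rows parted by semicolons, each of 5 numbers parted by spaces: the shift along the world's x, y, z in cm, then the turn about the world's z in rad, then the opening, from -1 (shut) to 1 (fully open). A call has 1 to 20 rows; each row is the pose to reach, as a shift and turn from the pose measured when the call began; what a row does not reach only later rows make up. A row lasts 1/10 s, in which the tool goes at most 50 mm and 8.59 degrees, less where a joint would pass 70% of its speed; a pose out of reach is approached as far as the arm can. A call with a gripper value outside its range is refused whole. The fingers move at their own pace and stop on an object; the grip force is fixed at half the most. Time passes only in rows, so rows that repeat a pose let the fingers close. It gives the time, the measured TCP pose, the force and the opening at its end, in the units of the state.
- robot.observe(): the state, without advancing time (a new reading comes with each control period).
- vision.camera(name): name is "side" or "top" or "wrist"; returns (picture, depth): 400x640x3 uint8, blue, green, red; 400x640 float32, mm along the optical axis (not along the pixel's ray), 0 where there is no reading.
- vision.camera_model(name): a dict with "K" (3x3 intrinsics, pixels), "R" (3x3) and "t" (3): a world point X has camera coordinates R X + t; the wrist camera has in their place "hand_eye" (4x4, takes a point from camera to tool coordinates, whose origin is the TCP and whose axes are the flange's). Camera axes: x right, y down, z forward; pixel columns grow to the right and rows downward; lengths in mm; the calibration is good to about 2 mm. The wrist camera is an equidistant fisheye: a pixel r from the principal point sees the ray r / f radians off the axis. A picture is of the moment at which its call begins: read the wrist's pose just before it. camera_model takes no time and is no camera call.
- robot.sign_off(): hands the job in, once; it reports no verdict.
The state is a dict: "t": time; "joints": joint angles; "joint_velocities": joint speeds; "joint_torque": joint torques, N m; "ee_pos": TCP position; "tool_rot": TCP orientation; "wrist_force": force on the tool from outside, world axes, zero at the start; "moment": the same for the moment, N m; "grip_width": finger opening in mm.
Only numpy, scipy, OpenCV 4.12 (cv2) and the standard library are available. Lean on these libraries where they do the work, as an engineer would, in place of code of your own. Each camera call takes 0.05 s, during which the arm holds its last target. There are 200 camera calls.

TASK

Fix the tray with the loose tray stop: lower its T-bolt head into the free part of the bed's slot, nose towards the tray, until the shoe sits flat, and slide it along the slot until the nose bears lightly on the tray's rim without shoving the tray. Then turn the wing nut clockwise so that the bolt head goes square across the slot, and go on until the nut is firmly tight by feel (about a third of a newton metre), not forced, with the nose staying at the rim (within a few millimetres). Let go, and leave the other things where they are.

Things in the scene. Friction and masses are not known exactly. Their poses are not given: they have to be found in the camera images.
- bed: fixed flat steel bed plate, 520 long (x) x 200 wide (y) x 32 mm high; origin at the centre of its underside. A T-slot runs along its x axis in the middle: mouth 15 mm wide in a 7 mm thick top skin (the lips), below it a channel 36 mm wide, 19 mm deep, with a floor. The tray stands on the +x half; the slot is free on the -x half.
- tray: loose aluminium baking tray with biscuits (1.4 to 2.4 kg), 220 (x) x 180 (y) x 22 mm high, standing on the bed across the slot; origin at the centre of its underside, x within 2 degrees of the bed's x. The stop is to bear on its flat side at x = -110 mm. A push of about 6 N or more can shift it.
- holder: fixed white plastic parking block, 90 (x) x 60 (y) x 30 mm high, with a groove 18 mm wide along x in which the stop's head hangs at the start; origin at the centre of its underside
- shoe: aluminium shoe of the loose tray stop (shoe, T-bolt and wing nut, 0.5 kg in all): block 65 x 36 x 14 mm; origin on the bolt axis in its flat underside, z up, +x to the nose 40 mm ahead (tail 25 mm behind). Under it a key 12 mm wide, 60 long, 3 deep fits the slot. At the start it lies on the parking block; seated, its underside lies on the bed's top.
- nose (a point): centre of the shoe's flat nose face, which is to point to the tray and bear on its rim; 40 mm ahead of the bolt axis, 7 mm above the shoe's underside; axes as the shoe's
- nut: dark steel wing nut on top of the stop, the part to grasp and turn: an upright bar 52 mm long (its x), 12 mm thick (its y), 20 mm tall; origin on the bolt axis in the middle of the bar, 42 mm above the shoe's underside, at any turn. Its turn on the bolt at the start differs by up to 1.1 rad. Tightens clockwise seen from above, loosens backwards.
- bolt: the bolt; origin on its axis in the shoe's underside. The nut, turned clockwise, first takes it along (drag 0.03 N m) a quarter turn to a stop in the shoe; then the nut runs on the thread (drag 0.2 N m), lifting the head 4.5 mm per rad. After 0.1 to 1.2 rad of free run the head meets the lips and the torque climbs 0.2 N m per rad. Tight: 0.30 to 0.38 N m while turning, 0.1 to 0.18 when halted. It holds when let go.
- head: steel T-bolt head below the shoe: 30 mm long (its x), 12 wide (its y), 11 high, rounded below; origin on the bolt axis in its flat top face, 7 to 13 mm under the shoe's underside at the start (its bottom 18 to 24 mm under). At the start its x lies along the shoe's x and it passes the slot's mouth; turned a quarter it catches under both lips.
- cutter: bystander: steel ring cutter, 42 mm wide, 30 mm tall, standing on a corner of the bed; origin under its centre
- cup: bystander: steel measuring cup, 72 mm wide, 75 mm tall; origin under its centre
- spatula: bystander: spatula lying on the bench; origin under its middle
- brush: bystander: pastry brush lying on the bench; origin under its middle
- jar: bystander: amber glass jar, 64 mm wide, 100 mm tall; origin under its centre
- wrench: bystander: steel wrench lying on the bench; origin under its middle
- scraper: bystander: dough scraper, steel blade 100 x 90 mm with a round wooden grip, lying on the bench; origin under the blade's centre
There are look-alikes about, which are no part of the job. Leave any orange or turquoise look-alike of the shoe alone.

How it is judged:
By the outcome, as a careful person would: the job done as asked, in the order asked, and still so for the second after the job is handed in, with the robot touching nothing.
It also fails if it takes over 72 s, if anything falls off the work surface, if the arm or the gripper's body presses on something with over 40 N, if the wrist force passes 120 N, or if a joint passes its speed limit or range.

## Working session

There is one attempt and no reset: what is moved stays moved. The work goes in short steps, Python scripts to look and compute and a shell command to move; the robot and the scene stay as the last step left them, time stands still between calls to the robot, and variables do not carry over. Pictures are saved under pics/ and viewed, about 8 in all and at most 12, crops included, and the job is handed in when it is done.

```bash
ls; mkdir -p pics; python3 - <<'E'
from plant import robot, vision
import cv2,numpy as np
print(robot.observe())
for n in ("top","side"):
    im,d=vision.camera(n); cv2.imwrite(f"pics/{n}0.png",im); np.save(f"pics/{n}0d.npy",d); m=vision.camera_model(n); print(n,{k:np.round(v,3).tolist() for k,v in m.items()})
m=vision.camera_model("wrist");print({k:np.round(v,3).tolist() if not isinstance(v,str) else v for k,v in m.items()})
E
```

```text
pics
{'t': 0.0, 'joints': array([ 6.74576575e+01,  1.72157273e+01,  8.71788324e+01,  2.90469941e-04,
        7.56728284e+01, -3.81529664e+00]), 'joint_velocities': array([ 0.00282229,  0.07450103, -0.13756684, -0.03841539, -0.04437372,
        0.13637035]), 'joint_torque': array([ 2.74908211e-05, -5.31808627e+01, -3.52736020e+01,  7.08492519e-02,
        2.44693703e-02, -7.76912998e-05]), 'ee_pos': array([176.48765248, 520.66314716, 226.89621994]), 'tool_rot': array([-1.79932780e+02, -4.76475748e-03,  1.61272879e+02]), 'wrist_force': array([ 0.32340435, -0.14195123,  0.70445679]), 'moment': array([-0.03791482,  0.03231574, -0.00976227]), 'grip_width': 93.72792657202159}
top {'K': [[454.277, 0.0, 318.805], [0.0, 454.277, 203.475], [0.0, 0.0, 1.0]], 'R': [[-0.013, -1.0, 0.012], [-0.99, 0.011, -0.142], [0.142, -0.014, -0.99]], 't': [-39.288, 549.055, 1451.681]}
side {'K': [[406.764, 0.0, 319.955], [0.0, 406.764, 198.189], [0.0, 0.0, 1.0]], 'R': [[0.734, -0.679, 0.016], [-0.409, -0.459, -0.789], [0.543, 0.572, -0.615]], 't': [-428.786, 298.233, 1150.674]}
{'K': [[309.707, 0.0, 321.962], [0.0, 309.707, 201.801], [0.0, 0.0, 1.0]], 'hand_eye': [[0.0, -0.973, -0.229, 66.827], [1.0, 0.0, -0.0, -0.342], [0.0, -0.229, 0.973, -155.738], [0.0, 0.0, 0.0, 1.0]]}
```

View pics/top0.png

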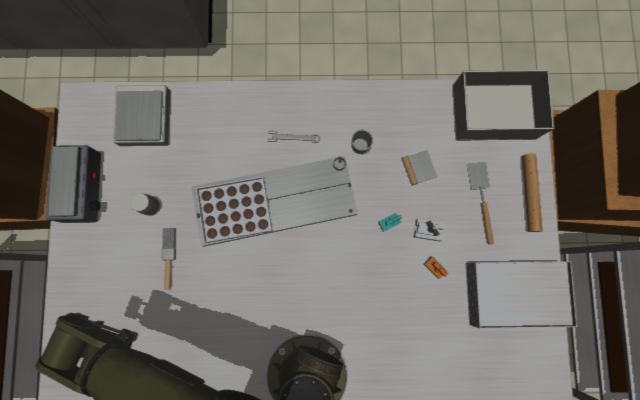

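View pics/side0.png

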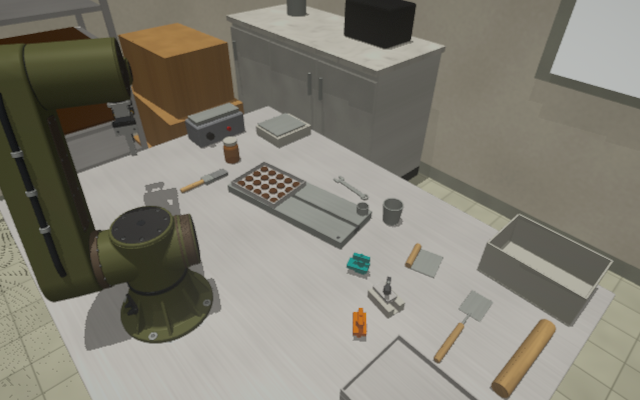

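The top view shows the bed at about (275,200) with the tray on its left half, the slot free to the right, and the parked stop at (430,229). The orange and turquoise look-alikes are at (435,267) and (390,222). Next I'll measure the bed, tray and holder from the top view.

```bash
cat > h.py <<'E'
from plant import robot, vision
import cv2,numpy as np
from scipy.spatial.transform import Rotation as Ro
def ray(name,uv,z,pose=None):
    m=vision.camera_model(name);K=np.array(m["K"]);uv=np.atleast_2d(np.float64(uv))
    a=(uv-[K[0,2],K[1,2]])/K[0,0]
    if name=="wrist":
        r=np.linalg.norm(a,axis=1,keepdims=True);d=np.c_[a/np.maximum(r,1e-9)*np.sin(r),np.cos(r)]
        H=np.array(m["hand_eye"]);p,rpy=pose;R=Ro.from_euler("xyz",rpy,degrees=True).as_matrix()
        o=R@H[:3,3]+p;d=d@(R@H[:3,:3]).T
    else:
        R=np.array(m["R"]);o=-R.T@np.array(m["t"]);d=np.c_[a,np.ones(len(a))]@R
    return o+d*((z-o[2])/d[:,2])[:,None]
def proj(X,pose):
    m=vision.camera_model("wrist");K=np.array(m["K"]);H=np.array(m["hand_eye"]);R=Ro.from_euler("xyz",pose[1],degrees=True).as_matrix()
    c=((np.atleast_2d(X)-pose[0])@R-H[:3,3])@H[:3,:3]
    th=np.arctan2(np.hypot(c[:,0],c[:,1]),c[:,2]);n=c[:,:2]/np.hypot(c[:,0],c[:,1])[:,None]
    return n*th[:,None]*K[0,0]+[K[0,2],K[1,2]]
E
python3 - <<'E'
from h import *
im=cv2.imread("pics/top0.png")
a=cv2.resize(im[150:250,185:285],(400,400),interpolation=cv2.INTER_CUBIC)
a2=cv2.resize(im[150:250,275:375],(400,400),interpolation=cv2.INTER_CUBIC)
b=cv2.resize(im[200:285,375:460],(400,400),interpolation=cv2.INTER_CUBIC)
c=cv2.imread("pics/side0.png")[265:330,345:425]
cv2.imwrite("pics/c1.png",np.hstack([cv2.resize(np.vstack([a[:,:]]),(400,400)),a2]))
cv2.imwrite("pics/c2.png",np.hstack([b,cv2.resize(c,(400,400),interpolation=cv2.INTER_CUBIC)]))
d=np.load("pics/top0d.npy")
def P(u,v):
    m=vision.camera_model("top");K=np.array(m["K"]);R=np.array(m["R"]);z=d[v,u]
    return R.T@(np.array([(u-K[0,2])/K[0,0]*z,(v-K[1,2])/K[0,0]*z,z])-m["t"])
for u,v in[(300,180),(235,210),(428,229),(433,228),(418,236),(435,268),(390,222),(304,300)]:print(u,v,P(u,v).round())
E
```

```text
300 180 [629.  15.  32.]
235 210 [531. 229.  33.]
428 229 [ 458. -396.   62.]
433 228 [ 459. -404.   91.]
418 236 [ 439. -371.   27.]
435 268 [ 334. -413.   60.]
390 222 [ 481. -271.   78.]
304 300 [236.   6.   1.]
```

View pics/c1.png

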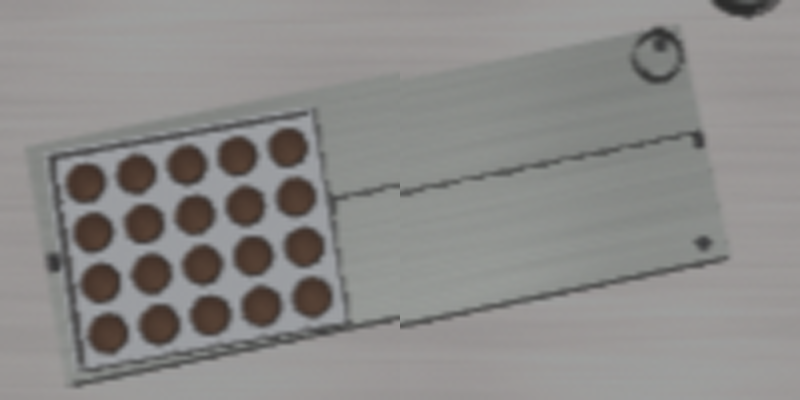

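View pics/c2.png

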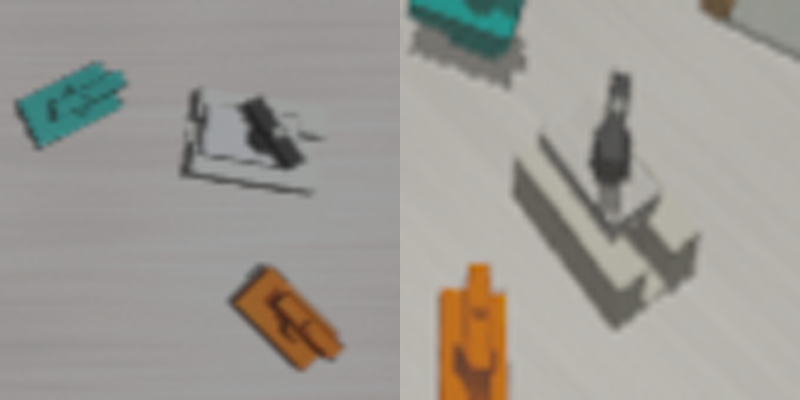

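The nut is near (459,-404), about z 72, with its bar at a yaw of about 42°. The shoe's nose points to world +y. I'll fly there for a close look.

```bash
python3 -m pendant '20 -40 0 -1.0 1;20 -40 0 -1.0 1;20 -40 0 -1.0 1;20 -40 0 -1.0 1;20 -40 0 -1.0 1;20 -40 0 -1.0 1;20 -40 0 -1.0 1;20 -40 0 -1.2 1;28 -92 -1 -2.07 1;28 -92 -1 -2.07 1;28 -92 -1 -2.07 1;28 -92 -1 -2.07 1;28 -92 -1 -2.07 1;28 -92 -1 -2.07 1;28 -92 -1 -2.07 1;28 -92 -1 -2.07 1;28 -92 -1 -2.07 1;28 -92 -1 -2.07 1;28 -92 -1 -2.07 1;28 -92 -1 -2.07 1'
cat > look.py <<'E'
from h import *;import sys
s=robot.observe();pose=(s["ee_pos"],s["tool_rot"]);im,d=vision.camera("wrist")
n=sys.argv[1];cv2.imwrite(f"pics/{n}.png",im);np.savez(f"pics/{n}.npz",p=pose[0],r=pose[1],d=d)
print(s["t"],*[np.round(x,2) for x in pose],s["grip_width"],s["wrist_force"].round(2),s["joints"].round(1))
E
python3 look.py w1
```

```text
t: 2.1
ee_pos: [456.0, -402.6, 215.7]
tool_rot: [-179.9, 0.0, 42.5]
wrist_force: [-0.3, 1.5, -0.1]
grip_width: 93.8
2.1 [ 455.98 -402.63  215.71] [-1.7987e+02  1.0000e-02  4.2550e+01] 93.83713989528215 [-0.29  1.53 -0.15] [-44.9  25.2  77.8  -0.   77.1   2.6]
```

View pics/w1.png

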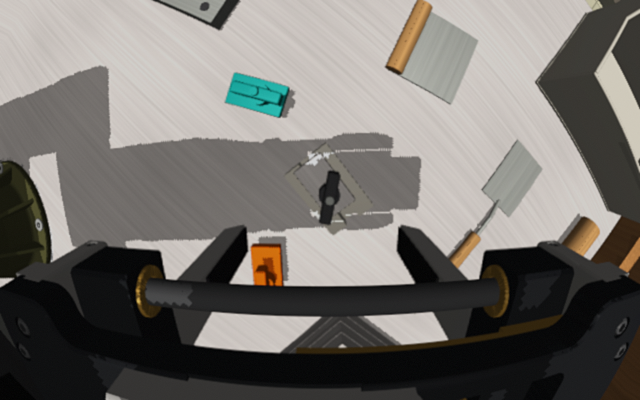

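The nut is at (330,198), bar nearly upright in the picture. The parking block and shoe are around it in the gripper's shadow, and the look-alikes are clear of it.

```bash
python3 - <<'E'
from h import *
im=cv2.imread("pics/w1.png");z=np.load("pics/w1.npz");pose=(z["p"],z["r"])
g=im.max(2);m=np.zeros_like(g);m[165:228,312:352]=(g[165:228,312:352]<55)*255
m=cv2.morphologyEx(m,cv2.MORPH_OPEN,np.ones((3,3),np.uint8))
c=max(cv2.findContours(m,0,cv2.CHAIN_APPROX_NONE)[0],key=cv2.contourArea)
w=ray("wrist",c[:,0],82,pose)
r=cv2.minAreaRect(np.float32(w[:,:2]));print("nut rect@82",r,cv2.contourArea(c))
b=cv2.boxPoints(r);print(b.round(1))
d=z["d"]
print("depth z nut/shoe/holder")
H=np.array(vision.camera_model("wrist")["hand_eye"])
R=Ro.from_euler("xyz",pose[1],degrees=True).as_matrix()
def P(u,v):
    q=ray("wrist",(u,v),0,pose)[0];o=R@H[:3,3]+pose[0];f=R@H[:3,2];k=d[v,u]/((q-o)@f);return o+k*(q-o)
for u,v in[(333,180),(330,201),(327,216),(312,195),(345,195),(322,165),(360,205),(300,180)]:print(u,v,P(u,v).round(1))
crop=cv2.resize(im[130:240,270:410],None,fx=5.5,fy=5.3,interpolation=cv2.INTER_CUBIC)
cv2.imwrite("pics/c3.png",np.clip(crop.astype(float)*1.8,0,255).astype(np.uint8))
E
```

```text
nut rect@82 ((460.5142517089844, -405.6409606933594), (51.45839309692383, 18.52267074584961), 40.355369567871094) 594.5
[[ 434.9 -415.2]
 [ 446.9 -429.4]
 [ 486.1 -396. ]
 [ 474.1 -381.9]]
depth z nut/shoe/holder
333 180 [ 475.7 -397.6   80.2]
330 201 [ 459.8 -408.2   87.3]
327 216 [ 445.9 -417.4   81. ]
312 195 [ 444.3 -397.3   41. ]
345 195 [ 468.8 -423.6   42.3]
322 165 [ 476.  -383.    42.2]
360 205 [ 470.5 -447.3   27.7]
300 180 [ 448.  -376.5   42.5]
```

View pics/c3.png

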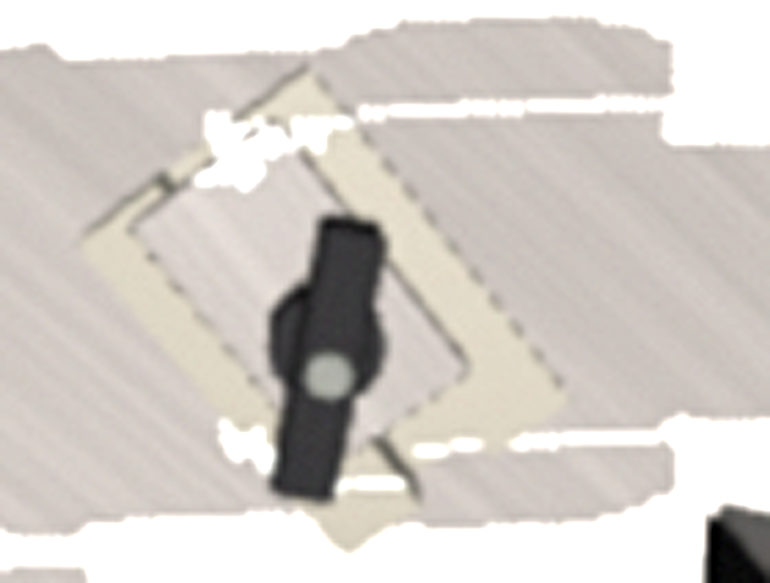

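```bash
python3 - <<'E'
from h import *
z=np.load("pics/w1.npz");pose=(z["p"],z["r"])
f=lambda p,h:ray("wrist",np.array(p,float)/[5.5,5.3]+[270,130]-.4,h,pose)[:,:2]
n=f([(352,225),(302,495)],82);d=n[0]-n[1];print("bar",n,n.mean(0),np.degrees(np.arctan2(d[1],d[0])),np.linalg.norm(d))
s=f([(130,228),(275,120),(465,370),(260,390)],44);print("shoe noseL,noseR,tailR,left",s.round(1))
for a,b in((2,1),(3,0)):
    d=s[b]-s[a];print(np.degrees(np.arctan2(d[1],d[0])),np.linalg.norm(d))
d=s[1]-s[2];u=d/np.linalg.norm(d);lat=np.array([-u[1],u[0]]);print("width",(s[0]-s[1])@lat,"axis",(s[0]+s[1])/2-40*u,(s[2]+25*u+18*lat))
h=f([(310,68),(85,238),(565,395),(350,550)],30);print("holder",h.round(1))
# bed in top view
sl=ray("top",[(185+335/4,150+197/4),(275+(690-400)/4,150+137/4)],32);d=sl[0]-sl[1];print("slot",sl.round(1),np.degrees(np.arctan2(d[1],d[0])))
t=ray("top",[(185+318/4,150+110/4),(185+347/4,150+322/4)],54);d=t[0]-t[1];print("tray edge",t.round(1),np.degrees(np.arctan2(d[1],d[0])),np.linalg.norm(d))
E
```

```text
bar [[ 481.8407945  -392.57474391]
 [ 439.20704486 -420.20580574]] [ 460.52391968 -406.39027482] 32.94739426474694 50.804647288292784
shoe noseL,noseR,tailR,left [[ 449.4 -365.7]
 [ 484.4 -371.8]
 [ 472.2 -434. ]
 [ 441.6 -406.9]]
78.8526066762455 63.352402206439756
79.40084705146913 41.97292835503406
width 35.592458087356746 axis [ 459.16864062 -407.98732861] [ 459.36378503 -405.94301971]
holder [[ 496.3 -370.2]
 [ 439.2 -360.6]
 [ 481.1 -456.5]
 [ 425.1 -447.4]]
slot [[ 565.6  118.8   32. ]
 [ 613.  -142.3   32. ]] 100.30116877282691
tray edge [[634.3 130.7  54. ]
 [460.3 106.8  54. ]] 7.836616975786639 175.6568576911102
```

```bash
python3 -m pendant '0.42 -0.37 -4 -0.15 1;0.42 -0.37 -8 -0.166 1;0.42 -0.37 -11 -0.166 1;0.42 -0.37 -13 -0.166 1;0.42 -0.37 -14.1 -0.166 1;0.42 -0.37 -14.15 -0.166 1;0.42 -0.37 -14.15 -0.166 1;0.42 -0.37 -14.15 -0.166 1'; python3 look.py w2
```

```text
t: 2.95
ee_pos: [460.7, -407.8, 75.3]
tool_rot: [-180.0, 0.0, 33.0]
wrist_force: [0.0, 0.0, 0.3]
grip_width: 94.0
2.95 [ 460.67 -407.82   75.32] [-179.99    0.     33.  ] 93.9778344590834 [0.   0.05 0.26] [-44.9  34.3  83.9   0.   61.8  12.1]
```

View pics/w2.png

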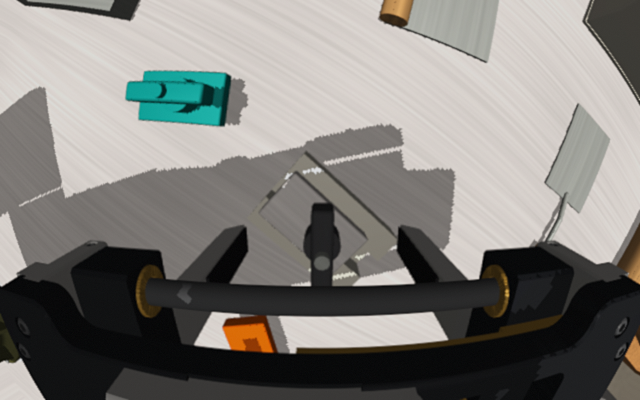

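The bar stands straight between the jaws, centred at column 322. Closing now.

```bash
python3 -m pendant '0 0.1 0 0 -1;0 0.1 0 0 -1;0 0.1 0 0 -1;0 0.1 0 0 -1;0 0.1 0 0 -1;0 0.1 0 0 -1;0 0.1 0 0 -1;0 0.1 0 0 -1;0 0.1 0 0 -1;0 0.1 0 0 -1;0 0.1 0 0 -1;0 0.1 0 0 -1'; python3 -c "
from h import *
s=robot.observe();print(s['wrist_force'],s['moment'],s['grip_width'])"
```

```text
t: 4.2
ee_pos: [460.6, -406.8, 75.2]
tool_rot: [-180.0, 0.0, 33.0]
wrist_force: [0.6, 0.1, -0.2]
grip_width: 20.7
[ 0.64507115  0.05383729 -0.18617009] [-0.10566785  0.07619654  0.00534201] 20.65207622461858
```

```bash
python3 -m pendant '0 0 0 0 -1;0 0 0 0 -1;0 0 0 0 -1;0 0 0 0 -1;0 0 0 0 -1;0 0 0 0 -1'; python3 -m pendant '0 0 1 0 -1;0 0 3 0 -1;0 0 6 0 -1;0 0 9 0 -1;0 0 11 0 -1;0 0 12 0 -1;0 0 12 0 -1'; python3 look.py w3
```

```text
t: 4.8
ee_pos: [460.6, -406.8, 75.2]
tool_rot: [-180.0, 0.0, 33.0]
wrist_force: [0.0, -0.1, 0.2]
grip_width: 20.8
t: 5.5
ee_pos: [460.8, -406.9, 196.3]
tool_rot: [179.9, -0.0, 33.0]
wrist_force: [0.3, 0.1, -5.3]
grip_width: 21.2
5.5 [ 460.76 -406.94  196.28] [ 1.7993e+02 -1.0000e-02  3.3000e+01] 21.18856023997048 [ 0.31  0.07 -5.32] [-44.9  26.8  78.1  -0.   75.   12.1]
```

View pics/w3.png

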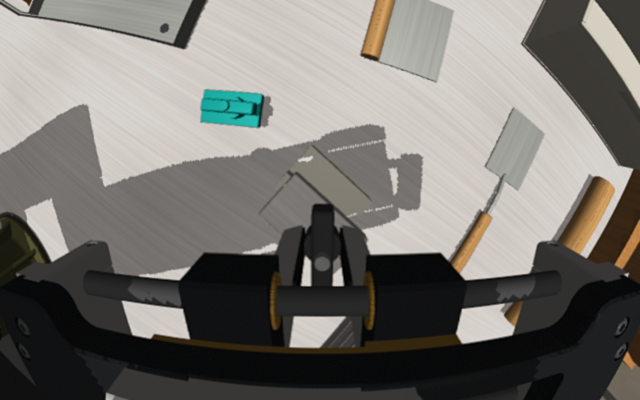

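It's lifted (5.3 N), but the jaws hold the 21 mm hub and not the 12 mm bar. That will do for carrying; I'll regrasp higher on the bar for tightening. I'll carry it gently over the free slot.

```bash
python3 -m pendant '0.2 0.7 0.5 0.01 -1;0.6 2.2 1 0.03 -1;1.2 4.4 1.5 0.05 -1;1.9 7.2 2 0.07 -1;2.7 10.2 2 0.1 -1;3.5 13.2 2 0.13 -1;4.3 16.2 2 0.16 -1;5.1 19.2 2 0.19 -1;5.9 22.2 2 0.21 -1;6.7 25.2 2 0.23 -1;7.5 28.2 2 0.26 -1;8.3 31.2 2 0.28 -1;9.1 34.2 2 0.3 -1;9.9 37.2 2 0.33 -1;10.7 40.2 2 0.35 -1;11.3 42.5 2 0.36 -1;11.7 44 2 0.374 -1;11.9 44.7 2 0.374 -1;11.9 44.7 2 0.374 -1;11.9 44.7 2 0.374 -1'; python3 look.py w4
```

```text
t: 7.55
ee_pos: [579.3, 39.7, 214.8]
tool_rot: [-180.0, 0.0, 54.4]
wrist_force: [0.6, 1.0, -3.8]
grip_width: 21.3
7.55 [579.27  39.7  214.79] [-1.7995e+02  3.0000e-02  5.4400e+01] 21.30586440562591 [ 0.63  0.99 -3.79] [ 0.3 21.7 82.8  0.  75.5 35.9]
```

View pics/w4.png

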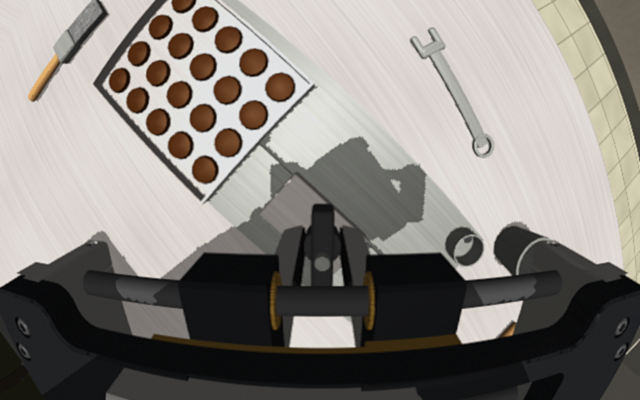

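The tray is top left, its near edge running (205,200) to (313,86). The slot leaves it at about (262,148) and runs down right past the shoe at (290,185). I'll enlarge that part.

```bash
python3 - <<'E'
from h import *
im=cv2.imread("pics/w4.png")
crop=cv2.resize(im[125:265,230:390],None,fx=5,fy=4.28,interpolation=cv2.INTER_CUBIC)
crop=cv2.resize(im[125:255,230:390],(800,600),interpolation=cv2.INTER_CUBIC)
cv2.imwrite("pics/c4.png",np.clip((crop/255.)**.6*255,0,255).astype(np.uint8))
E
```

```text
(no output)
```

View pics/c4.png

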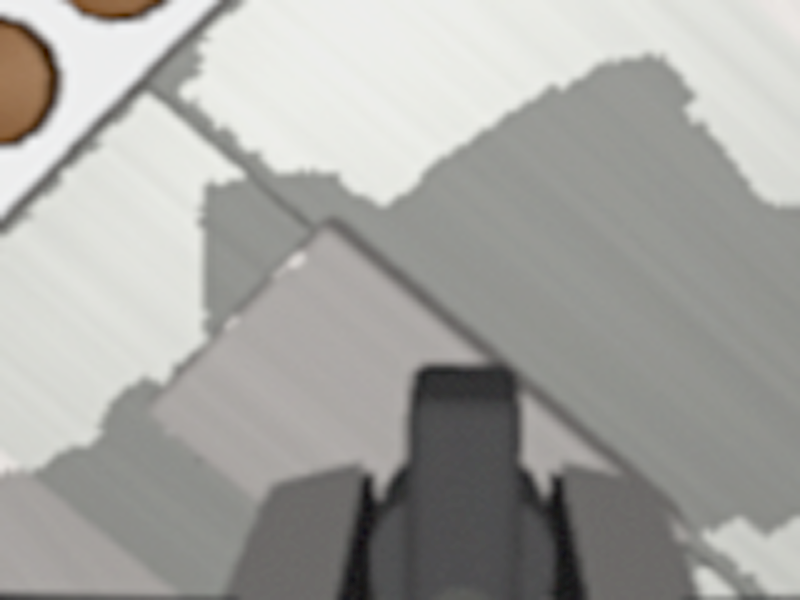

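The dark line from (150,92) to (310,228) in the crop should be only one lip of the mouth. The depth image can show the sunken floor, so I'll use it to fix both lips.

```bash
python3 - <<'E'
from h import *
z=np.load("pics/w4.npz");pose=(z["p"],z["r"]);d=z["d"]
H=np.array(vision.camera_model("wrist")["hand_eye"]);R=Ro.from_euler("xyz",pose[1],degrees=True).as_matrix()
v,u=np.mgrid[100:300,200:420];uv=np.c_[u.ravel(),v.ravel()]
q=ray("wrist",uv,0,pose);o=R@H[:3,3]+pose[0];fw=R@H[:3,2];k=d[uv[:,1],uv[:,0]]/((q-o)@fw);W=o+k[:,None]*(q-o)
f=lambda p,h:ray("wrist",np.array(p,float)/[5,600/130]+[230,125]-.4,h,pose)[:,:2]
a=f([(150,92),(310,228)],32);t=a[0]-a[1];yaw=np.arctan2(t[1],t[0]);print("dark line",a.round(1),np.degrees(yaw))
e=ray("top",[(185+335/4,150+197/4),(275+(690-400)/4,150+137/4)],32)[:,:2];print("top line",e.round(1))
yaw=np.radians(100.3)
n=np.array([np.sin(yaw),-np.cos(yaw)]);t=np.array([np.cos(yaw),np.sin(yaw)])
c=np.array([573,79.6])
S=(W[:,:2]-c)@t;L=(W[:,:2]-c)@n
print("z levels bed",np.median(W[(abs(L)>20)&(abs(L)<40)&(S<20)&(S>-10),2]))
for s0 in range(-130,45,6):
    m=(abs(S-s0)<3)&(W[:,2]<20)&(W[:,2]>-5)&(abs(L)<30)
    if m.sum()>3: # lip edge: intersect viewing rays with z=32
        r=ray("wrist",uv[m],32,pose)[:,:2];l=(r-c)@n;print(s0,m.sum(),"floor z",np.median(W[m,2]).round(1),"edges",l.min().round(1),l.max().round(1))
print("dark L",(a-c)@n,"top L",(e-c)@n)
s=f([(330,220),(155,410),(630,475)],128+30);
for hh in(155,160,165,170):
    s=f([(330,220),(155,408),(495,360),(630,478)],hh);w=np.linalg.norm(s[0]-s[1]);dd=s[0]-s[3];print(hh,"nose width",w.round(1),"yaw",np.degrees(np.arctan2(dd[1],dd[0])).round(1),"noseface n", (np.degrees(np.arctan2(*(s[0]-s[1])[::-1]))+90).round(1),"nose mid",(s[0]+s[1])/2)
m=(W[:,2]>150)&(W[:,2]<185)&(uv[:,1]<215)&(uv[:,0]<310);print("shoe z",np.median(W[m,2]),m.sum())
te=f([(240,0),(0,230)],54);dd=te[0]-te[1];print("tray edge",te.round(1),np.degrees(np.arctan2(dd[1],dd[0])),(te-c)@t,(te-c)@n)
E
```

```text
dark line [[552.  121.3]
 [561.2  73.7]] 100.99140396731981
top line [[ 565.6  118.8]
 [ 613.  -142.3]]
z levels bed 30.549526846462243
-130 45 floor z 4.5 edges -10.0 3.4
-124 32 floor z 4.6 edges -5.7 3.5
-118 27 floor z 4.9 edges -3.9 2.7
-112 28 floor z 4.3 edges -4.5 2.9
-106 31 floor z 4.6 edges -4.4 2.9
-100 32 floor z 4.3 edges -4.3 3.1
-94 28 floor z 4.5 edges -4.2 3.1
-88 31 floor z 4.6 edges -4.1 2.5
-82 33 floor z 4.3 edges -5.6 2.6
-76 32 floor z 4.5 edges -5.4 2.6
-70 31 floor z 4.7 edges -4.5 2.8
-64 35 floor z 4.4 edges -5.1 2.9
-58 34 floor z 4.5 edges -5.7 2.2
-52 34 floor z 4.8 edges -5.7 2.4
-46 35 floor z 4.5 edges -5.5 1.7
-40 34 floor z 4.6 edges -5.3 2.6
-34 39 floor z 4.3 edges -6.0 2.8
-28 35 floor z 4.2 edges -5.9 1.4
-22 34 floor z 4.5 edges -5.7 2.2
-16 36 floor z 4.7 edges -6.3 1.6
-10 39 floor z 4.6 edges -6.2 2.4
-4 59 floor z 4.4 edges -11.5 2.7
2 61 floor z 4.5 edges -12.2 1.3
8 60 floor z 4.3 edges -11.3 1.5
14 66 floor z 4.7 edges -12.6 1.6
20 62 floor z 4.7 edges -11.7 1.8
26 65 floor z 4.4 edges -12.4 1.9
32 57 floor z 4.6 edges -11.4 1.3
38 62 floor z 4.6 edges -12.7 1.4
44 60 floor z 4.3 edges -12.5 0.8
dark L [-13.24020239 -12.65581987] top L [-0.31052876 -0.30511503]
155 nose width 39.7 yaw 100.8 noseface n 102.9 nose mid [565.1453915   75.74082983]
160 nose width 38.8 yaw 100.8 noseface n 102.9 nose mid [566.34924321  76.14857351]
165 nose width 37.9 yaw 100.8 noseface n 102.9 nose mid [567.55309492  76.55631719]
170 nose width 37.0 yaw 100.8 noseface n 102.9 nose mid [568.75694664  76.96406087]
shoe z 181.80019922936265 1382
tray edge [[583.5 124.7]
 [510.7 114.1]] 8.2662953710717 [42.48140896 45.08908273] [ 18.35172765 -55.08369075]
```

Slot: yaw about 101°, centre line at L≈-4.7, 3.7 mm to the -x side of the bolt. The mouth width comes out at 14.6 mm, which matches. The shoe's yaw of about 101° also matches. I'll come down to just above the bed and measure again from near.

```bash
python3 -m pendant '-0.2 0 -1 0 -1;-0.37 -0.06 -3 0 -1;-0.37 -0.06 -5.5 0 -1;-0.37 -0.06 -8 0 -1;-0.37 -0.06 -9.8 0 -1;-0.37 -0.06 -10.6 0 -1;-0.37 -0.06 -10.6 0 -1;-0.37 -0.06 -10.6 0 -1'; python3 look.py w5
cat > slot.py <<'E'
from h import *;import sys
z=np.load(f"pics/{sys.argv[1]}.npz");pose=(z["p"],z["r"]);d=z["d"]
H=np.array(vision.camera_model("wrist")["hand_eye"]);R=Ro.from_euler("xyz",pose[1],degrees=True).as_matrix()
v,u=np.mgrid[60:270,180:440];uv=np.c_[u.ravel(),v.ravel()]
q=ray("wrist",uv,-50,pose);o=R@H[:3,3]+pose[0];fw=R@H[:3,2];k=d[uv[:,1],uv[:,0]]/((q-o)@fw);W=o+k[:,None]*(q-o)
yaw=np.radians(101);n=np.array([np.sin(yaw),-np.cos(yaw)]);t=np.array([np.cos(yaw),np.sin(yaw)]);c=pose[0][:2]
S=(W[:,:2]-c)@t;L=(W[:,:2]-c)@n
E_=[]
for s0 in range(-130,100,8):
    m=(abs(S-s0)<4)&(W[:,2]<18)&(W[:,2]>-5)&(abs(L)<30)
    if m.sum()>3:
        l=(ray("wrist",uv[m],32,pose)[:,:2]-c)@n;E_.append((s0,int(m.sum()),l.min().round(1),l.max().round(1)))
print("edges (S,n,Lmin,Lmax) rel TCP");print(*E_)
zs=float(sys.argv[2])  # shoe top z
m=(abs(W[:,2]-zs)<4)&(S<60)&(S>-10)&(abs(L)<30)
if m.sum()>50:
    r=cv2.minAreaRect(np.float32(np.c_[S[m],L[m]]));print("shoe z",np.median(W[m,2]),"nose S",np.percentile(S[m],99.5),m.sum())
    for s0 in range(0,44,6):
        mm=m&(abs(S-s0)<3)
        if mm.sum(): print("shoe",s0,L[mm].min().round(1),L[mm].max().round(1))
m=(W[:,2]>44)&(W[:,2]<60)&(S>30)&(abs(L)<70)
for l0 in(-40,-20,0,20,40):
    mm=m&(abs(L-l0)<5)
    if mm.sum(): print("tray edge L",l0,"S",np.percentile(S[mm],1).round(1),"z",np.median(W[mm,2]).round(1))
E
python3 slot.py w5 77
```

```text
t: 8.4
ee_pos: [575.9, 38.7, 109.6]
tool_rot: [180.0, -0.0, 54.4]
wrist_force: [0.1, 0.2, -3.7]
grip_width: 20.9
8.4 [575.92  38.66 109.56] [ 1.800e+02 -1.000e-02  5.435e+01] 20.917946226946793 [ 0.15  0.21 -3.66] [ 0.2 27.5 89.5  0.  63.  35.8]
edges (S,n,Lmin,Lmax) rel TCP
(-66, 15, np.float64(3.4), np.float64(6.9)) (-58, 31, np.float64(2.9), np.float64(7.0)) (38, 77, np.float64(-6.6), np.float64(6.8)) (46, 159, np.float64(-6.4), np.float64(7.1)) (54, 157, np.float64(-6.5), np.float64(6.9)) (62, 161, np.float64(-6.3), np.float64(7.2)) (70, 158, np.float64(-6.5), np.float64(6.9)) (78, 152, np.float64(-6.6), np.float64(7.3)) (86, 156, np.float64(-6.5), np.float64(7.4)) (94, 44, np.float64(-6.2), np.float64(6.5))
shoe z 76.63760399075784 nose S 39.696936928338715 2330
shoe 0 8.9 17.0
shoe 6 -6.5 17.0
shoe 12 -7.1 17.0
shoe 18 -19.2 17.0
shoe 24 -19.6 16.7
shoe 30 -19.0 16.6
shoe 36 -19.3 16.8
shoe 42 -17.5 16.1
tray edge L -40 S 88.1 z 52.2
tray edge L -20 S 87.5 z 52.1
tray edge L 0 S 87.0 z 52.0
tray edge L 20 S 86.5 z 52.2
tray edge L 40 S 86.1 z 51.9
```

From near, the slot's centre lies +0.3 and the shoe's centre -1.2 off the TCP, and both yaws are 101°. I'll shift by 1.4 mm and lower, feeling for contact.

```bash
python3 -m pendant '0.14 0.03 0 0 -1;0.14 0.03 -0.4 0 -1;0.14 0.03 -0.8 0 -1;0.14 0.03 -1.1 0 -1;0.14 0.03 -1.4 0 -1;0.14 0.03 -1.7 0 -1;0.14 0.03 -1.9 0 -1;0.14 0.03 -1.9 0 -1'; python3 -c "
from h import *
s=robot.observe();print(s['ee_pos'],s['wrist_force'],s['moment'])"
```

```text
t: 9.25
ee_pos: [577.3, 39.0, 90.5]
tool_rot: [180.0, -0.0, 54.4]
wrist_force: [0.2, -0.2, -4.2]
grip_width: 21.0
[577.31767249  39.04122639  90.50370247] [ 0.24900974 -0.18810298 -4.24010173] [-0.11802623  0.13409986 -0.00874347]
```

Free entry: the head is now 5 to 10 mm deep in the mouth with no contact force. I'll go on down to the seat.

```bash
python3 -m pendant '0 0 -0.3 0 -1;0 0 -0.6 0 -1;0 0 -0.8 0 -1;0 0 -1.0 0 -1;0 0 -1.0 0 -1'; python3 -m pendant '0 0 -0.1 0 -1;0 0 -0.2 0 -1;0 0 -0.3 0 -1;0 0 -0.3 0 -1'; python3 look.py w6; python3 slot.py w6 45
```

```text
t: 9.75
ee_pos: [577.2, 39.1, 80.2]
tool_rot: [-180.0, 0.0, 54.4]
wrist_force: [-0.6, 0.4, -4.0]
grip_width: 21.4
t: 10.15
ee_pos: [577.3, 39.0, 77.3]
tool_rot: [-180.0, -0.0, 54.4]
wrist_force: [-0.4, 0.2, -3.7]
grip_width: 20.9
10.15 [577.3   39.02  77.29] [-1.800e+02 -1.000e-02  5.436e+01] 20.898707853302437 [-0.39  0.2  -3.74] [ 0.2 30.1 90.4  0.  59.5 35.9]
edges (S,n,Lmin,Lmax) rel TCP
(38, 75, np.float64(-7.4), np.float64(5.7)) (46, 203, np.float64(-7.6), np.float64(6.0)) (54, 197, np.float64(-7.6), np.float64(5.4)) (62, 200, np.float64(-7.5), np.float64(5.6)) (70, 197, np.float64(-7.6), np.float64(5.6)) (78, 189, np.float64(-7.7), np.float64(5.6)) (86, 197, np.float64(-7.7), np.float64(5.6)) (94, 67, np.float64(-7.5), np.float64(5.3))
shoe z 44.493771019989566 nose S 39.758373163764716 2332
shoe 0 9.0 17.0
shoe 6 -6.7 16.8
shoe 12 -7.3 17.1
shoe 18 -18.9 16.7
shoe 24 -19.7 16.6
shoe 30 -19.2 16.6
shoe 36 -19.1 16.6
shoe 42 -19.4 16.2
tray edge L -40 S 88.3 z 49.6
tray edge L -20 S 30.1 z 49.0
tray edge L 0 S 30.2 z 45.2
tray edge L 20 S 31.0 z 51.6
tray edge L 40 S 86.0 z 52.1
```

```bash
python3 -m pendant '0 0 -0.05 0 -1;0 0 -0.1 0 -1;0 0 -0.15 0 -1;0 0 -0.15 0 -1'
```

```text
t: 10.6
ee_pos: [577.5, 39.1, 77.0]
tool_rot: [180.0, -0.0, 54.4]
wrist_force: [-5.2, 1.1, 10.6]
grip_width: 21.2
```

Seated: contact at TCP z 77.0 against 77.2 expected. The tray is about 47 mm from the nose, so I'll slide 44 mm along the slot and then look.

```bash
python3 -m pendant '0 0 0 0 -1;-0.06 0.3 0 0 -1;-0.15 0.8 0 0 -1;-0.25 1.3 0 0 -1;-0.35 1.8 0 0 -1;-0.45 2.3 0 0 -1;-0.55 2.8 0 0 -1;-0.65 3.3 0 0 -1;-0.74 3.8 0 0 -1;-0.8 4.1 0 0 -1;-0.82 4.2 0 0 -1;-0.82 4.2 0 0 -1';python3 look.py w7; python3 slot.py w7 45
```

```text
t: 11.8
ee_pos: [569.3, 81.3, 77.1]
tool_rot: [180.0, -0.1, 54.4]
wrist_force: [-0.5, -0.3, 4.1]
grip_width: 21.2
11.8 [569.34  81.32  77.15] [ 1.7997e+02 -6.0000e-02  5.4370e+01] 21.227859810927555 [-0.53 -0.32  4.11] [ 4.5 29.7 91.1  0.  59.2 40.1]
edges (S,n,Lmin,Lmax) rel TCP
(38, 77, np.float64(-7.8), np.float64(5.8)) (46, 48, np.float64(-7.7), np.float64(5.4))
shoe z 44.425507828830575 nose S 59.724767133740784 2425
shoe 0 9.1 17.2
shoe 6 -6.7 16.9
shoe 12 -7.1 16.9
shoe 18 -18.8 16.6
shoe 24 -19.6 16.6
shoe 30 -19.2 16.5
shoe 36 -19.6 16.4
shoe 42 -19.7 15.9
tray edge L -40 S 45.4 z 52.6
tray edge L -20 S 30.1 z 45.4
tray edge L 0 S 30.2 z 44.9
tray edge L 20 S 30.4 z 52.3
tray edge L 40 S 43.2 z 52.7
```

The slope puts the first contact at the nose's +L corner, about 4 mm ahead. I'll creep and feel for it.

```bash
F(){ python3 -c "
from h import *
s=robot.observe();f=s['wrist_force'];print('along',round(f@[-.191,.982,0],2),'z',f[2].round(1),s['ee_pos'].round(2))"; }
python3 -m pendant '-0.02 0.1 0 0 -1;-0.04 0.2 0 0 -1;-0.06 0.3 0 0 -1;-0.06 0.3 0 0 -1;-0.06 0.3 0 0 -1' >/dev/null; F
python3 -m pendant '-0.01 0.05 0 0 -1;-0.01 0.05 0 0 -1' >/dev/null; F

```

```text
along -3.68 z 3.0 [568.75  84.32  77.16]
along -3.52 z 3.6 [568.63  84.82  77.13]
```

```bash
python3 look.py w8; python3 slot.py w8 45 | grep tray
python3 - <<'E'
from h import *
im=cv2.imread("pics/w8.png");cv2.imwrite("pics/c8.png",cv2.resize(im[120:250,230:390],(800,600),interpolation=cv2.INTER_CUBIC))
E
```

```text
12.55 [568.63  84.82  77.13] [ 1.7998e+02 -6.0000e-02  5.4360e+01] 20.924666170055524 [ 1.63 -3.26  3.65] [ 4.8 29.7 91.1  0.  59.2 40.4]
tray edge L -40 S 41.5 z 52.5
tray edge L -20 S 30.4 z 51.5
tray edge L 0 S 30.2 z 44.9
tray edge L 20 S 31.3 z 52.2
tray edge L 40 S 39.8 z 52.5
```

View pics/c8.png

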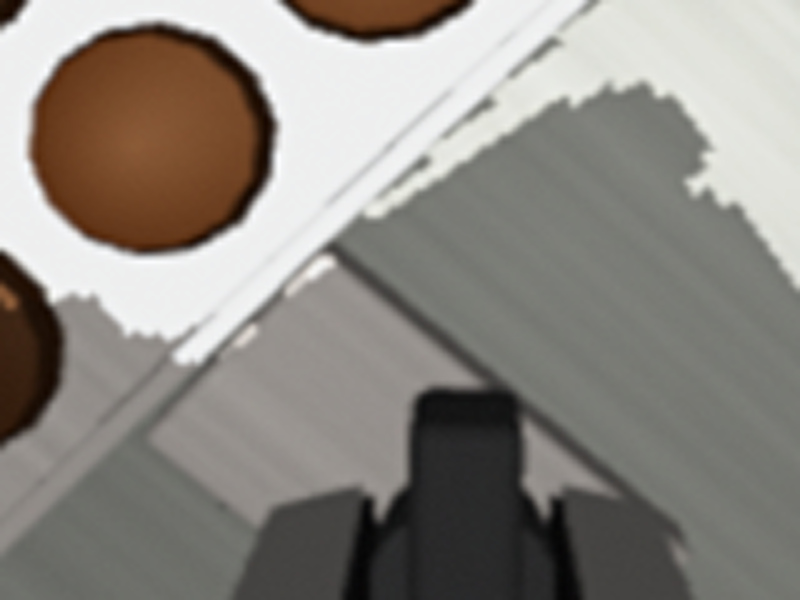

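The nose edge, (150,435) to (335,250), lies almost against the rim with under 1 mm left. I'll creep 0.3 mm at a time.

```bash
cat > f.py <<'E'
from h import *
s=robot.observe();f=s['wrist_force'];print('along',round(f@[-.191,.982,0],2),'z',f[2].round(1),s['ee_pos'].round(2),"S",round((s['ee_pos'][:2]-[568.63,84.82])@[-.191,.982],2),"Mz",s["moment"][2].round(3))
E
python3 -m pendant '-0.006 0.03 0 0 -1;-0.006 0.03 0 0 -1' >/dev/null; python3 f.py
python3 -m pendant '-0.006 0.03 0 0 -1;-0.006 0.03 0 0 -1' >/dev/null; python3 f.py
```

```text
along -4.16 z 2.7 [568.57  85.14  77.14] S 0.33 Mz -0.011
along -4.34 z 3.7 [568.51  85.39  77.15] S 0.58 Mz -0.012
```

```bash

python3 -m pendant '-0.005 0.025 0 0 -1;-0.005 0.025 0 0 -1' >/dev/null; python3 f.py;python3 f.py
python3 look.py w9; python3 slot.py w9 45 | grep -E "tray|shoe (24|36|42)"
```

```text
along -5.45 z 3.6 [568.49  85.49  77.16] S 0.69 Mz 0.031
along -5.45 z 3.6 [568.49  85.49  77.16] S 0.69 Mz 0.031
13.2 [568.49  85.49  77.16] [ 1.7996e+02 -5.0000e-02  5.4360e+01] 20.731362391267165 [ 1.63 -5.23  3.6 ] [ 4.9 29.7 91.1  0.  59.2 40.5]
shoe 24 -19.4 16.4
shoe 36 -19.9 16.4
shoe 42 -24.9 29.6
tray edge L -40 S 41.1 z 52.6
tray edge L -20 S 30.1 z 46.3
tray edge L 0 S 30.1 z 44.9
tray edge L 20 S 31.7 z 52.2
tray edge L 40 S 39.0 z 52.5
```

Contact: the advance stalled (0.1 of 0.25 mm) and the force went up by about 2 N. I'll let go, rise above the hub and half-turn the tool, so that one grasp covers the whole clockwise travel.

```bash
python3 -m pendant '0 0 0 0 1;0 0 0 0 1;0 0 0 0 1;0 0 0 0 1;-0.05 -0.07 0.5 0 1;-0.05 -0.07 1.05 0 1;-0.05 -0.07 1.05 0 1;-0.05 -0.07 1.05 0 1;-0.05 -0.07 1.05 0 1;-0.05 -0.07 1.05 0.1 1;-0.05 -0.07 1.05 0.25 1'; python3 -m pendant '0 0 0 0.15 1;0 0 0 0.3 1;0 0 0 0.45 1;0 0 0 0.6 1;0 0 0 0.75 1;0 0 0 0.9 1;0 0 0 1.05 1;0 0 0 1.2 1;0 0 0 1.35 1;0 0 0 1.5 1;0 0 0 1.65 1;0 0 0 1.8 1;0 0 0 1.95 1;0 0 0 2.1 1;0 0 0 2.25 1;0 0 0 2.4 1;0 0 0 2.55 1;0 0 0 2.7 1;0 0 0 2.8 1;0 0 0 2.85 1'; python3 look.py w10
```

```text
t: 14.35
ee_pos: [567.9, 84.8, 87.5]
tool_rot: [180.0, -0.0, 68.9]
wrist_force: [0.6, -0.3, 0.5]
grip_width: 93.9
t: 16.35
ee_pos: [567.8, 84.8, 87.3]
tool_rot: [180.0, -0.1, -127.6]
wrist_force: [-0.6, 0.2, -0.2]
grip_width: 93.9
16.35 [567.82  84.81  87.27] [ 1.7996e+02 -6.0000e-02 -1.2755e+02] 93.9338793429485 [-0.59  0.18 -0.24] [   4.8   28.8   90.8   -0.    60.4 -137.6]
```

```bash
python3 -m pendant '0 0 0 0.034 1;0 0 0 0.034 1'; python3 look.py w11
```

```text
t: 16.6
ee_pos: [567.8, 84.8, 87.1]
tool_rot: [180.0, -0.1, -125.5]
wrist_force: [0.1, 0.7, 0.7]
grip_width: 93.9
16.6 [567.75  84.78  87.11] [ 1.7995e+02 -6.0000e-02 -1.2555e+02] 93.85168564905484 [0.14 0.66 0.7 ] [   4.8   28.8   90.8   -0.    60.4 -139.6]
```

View pics/w11.png

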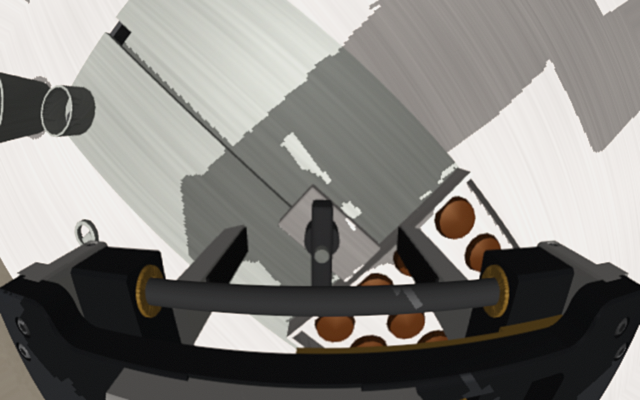

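The bar stands straight between the jaws, at column 321. I'll close on the bar above the hub; it should read about 12 mm.

```bash
python3 -m pendant '0 0 0.06 0 -1;0 0 0.06 0 -1;0 0 0.06 0 -1;0 0 0.06 0 -1;0 0 0.06 0 -1;0 0 0.06 0 -1;0 0 0.06 0 -1;0 0 0.06 0 -1;0 0 0.06 0 -1;0 0 0.06 0 -1;0 0 0.06 0 -1;0 0 0.06 0 -1;0 0 0.06 0 -1;0 0 0.06 0 -1;0 0 0.06 0 -1'; python3 f.py
```

```text
t: 18.15
ee_pos: [568.2, 84.9, 88.8]
tool_rot: [-180.0, -0.0, -125.6]
wrist_force: [-2.0, 0.3, 8.4]
grip_width: 11.7
along 0.73 z 8.4 [568.19  84.92  88.8 ] S 0.19 Mz -0.003
```

It grips the bar at 11.7 mm. I'll turn clockwise, first half of the quarter turn.

```bash
python3 -m pendant '0 0 0 0 -1;0 0 0 -0.05 -1;0 0 0 -0.15 -1;0 0 0 -0.25 -1;0 0 0 -0.35 -1;0 0 0 -0.45 -1;0 0 0 -0.55 -1;0 0 0 -0.65 -1;0 0 0 -0.75 -1;0 0 0 -0.8 -1;0 0 0 -0.8 -1'; python3 f.py;  python3 -c "
from h import *
s=robot.observe();print(s['wrist_force'],s['moment'])"
```

```text
t: 19.25
ee_pos: [568.2, 85.0, 89.0]
tool_rot: [-180.0, 0.0, -171.5]
wrist_force: [-1.6, -0.8, 2.6]
grip_width: 11.6
along -0.44 z 2.6 [568.2   84.99  88.97] S 0.25 Mz 0.002
[-1.58060546 -0.75810292  2.62182438] [0.05531863 0.31091623 0.00180629]
```

```bash
python3 -m pendant '0 0 0 -0.1 -1;0 0 0 -0.2 -1;0 0 0 -0.3 -1;0 0 0 -0.4 -1;0 0 0 -0.5 -1;0 0 0 -0.6 -1' >/dev/null; python3 f.py
for i in 1 2; do python3 -m pendant '0 0 0 -0.05 -1;0 0 0 -0.1 -1' >/dev/null; python3 f.py; done
python3 -m pendant '0 0 0 -0.05 -1;0 0 0 -0.1 -1'; python3 f.py
```

```text
along 0.48 z 2.0 [568.21  85.04  88.99] S 0.3 Mz 0.015
along 0.73 z 1.3 [568.21  85.05  88.99] S 0.31 Mz -0.076
along -0.15 z 1.3 [568.23  85.05  89.01] S 0.31 Mz -0.03
t: 20.45
ee_pos: [568.2, 85.1, 89.0]
tool_rot: [-180.0, -0.0, 136.8]
wrist_force: [-0.9, -0.3, 1.6]
grip_width: 11.7
along -0.15 z 1.6 [568.21  85.07  88.99] S 0.33 Mz -0.012
```

```bash
for i in 1 2 3 4; do python3 -m pendant '0 0 0 -0.06 -1;0 0 0 -0.12 -1' | grep rot; python3 f.py; done
```

```text
tool_rot: [-180.0, -0.0, 129.9]
along -0.22 z 2.1 [568.14  85.05  88.98] S 0.32 Mz 0.127
tool_rot: [-180.0, -0.0, 123.0]
along -0.68 z 2.5 [567.96  85.09  88.96] S 0.39 Mz 0.161
tool_rot: [-180.0, -0.0, 116.1]
along 0.65 z 1.6 [567.95  85.08  88.96] S 0.39 Mz 0.199
tool_rot: [-180.0, -0.0, 109.2]
along -1.14 z 2.0 [567.93  85.08  88.93] S 0.39 Mz 0.307
```

```bash
for i in 1 2 3 4; do python3 -m pendant '0 0 0 -0.05 -1' | grep rot; python3 f.py; done
```

```text
tool_rot: [-179.9, 0.0, 106.4]
along 0.21 z 1.1 [567.93  85.06  88.88] S 0.37 Mz 0.219
tool_rot: [-179.9, 0.0, 103.5]
along -0.44 z 1.5 [567.92  85.08  88.9 ] S 0.39 Mz 0.294
tool_rot: [-180.0, 0.0, 100.7]
along -0.9 z 0.5 [567.97  85.09  88.92] S 0.39 Mz 0.266
tool_rot: [-179.9, 0.0, 97.8]
along -0.53 z 1.4 [567.93  85.07  88.87] S 0.38 Mz 0.324
```

```bash
for i in 1 2 3 4; do python3 -m pendant '0 0 0 -0.05 -1' | grep rot; python3 f.py; done
```

```text
tool_rot: [-180.0, 0.0, 95.0]
along -1.05 z 1.2 [567.95  85.09  88.9 ] S 0.39 Mz 0.327
tool_rot: [-180.0, 0.0, 92.1]
along -0.43 z 2.3 [567.96  85.1   88.89] S 0.4 Mz 0.331
tool_rot: [-180.0, 0.0, 89.3]
along -1.3 z 1.6 [567.97  85.08  88.87] S 0.38 Mz 0.263
tool_rot: [-180.0, 0.1, 86.5]
along -0.69 z 1.6 [567.97  85.09  88.88] S 0.39 Mz 0.359
```

Fit of the turning torque is about 0.33 N m here. I'll halt and average the holding torque, which should be 0.1 to 0.18.

```bash
for i in 1 2 3 4 5 6 7 8; do python3 -m pendant '0 0 0 0 -1' >/dev/null; python3 f.py; done
```

```text
along -0.79 z 2.1 [567.97  85.09  88.86] S 0.39 Mz 0.205
along -0.62 z 1.6 [567.96  85.08  88.84] S 0.39 Mz 0.162
along 0.08 z 1.6 [567.96  85.09  88.86] S 0.39 Mz 0.106
along -0.04 z 1.5 [567.98  85.1   88.87] S 0.4 Mz 0.109
along -0.26 z 1.8 [567.96  85.08  88.85] S 0.38 Mz 0.13
along -0.01 z 1.2 [567.97  85.11  88.87] S 0.41 Mz 0.133
along 0.38 z 1.6 [567.97  85.08  88.85] S 0.38 Mz 0.133
along -0.53 z 1.2 [567.96  85.1   88.85] S 0.4 Mz 0.067
```

```bash
python3 -m pendant '0 0 0 -0.04 -1;0 0 0 -0.08 -1'|grep rot; python3 f.py; for i in 1 2 3 4 5 6 7 8; do python3 -m pendant '0 0 0 0 -1' >/dev/null; python3 f.py|sed 's/.*Mz//'; done
```

```text
tool_rot: [-180.0, 0.1, 82.3]
along 0.34 z 0.8 [567.97  85.09  88.86] S 0.39 Mz 0.357
 0.232
 0.293
 0.226
 0.2
 0.233
 0.137
 0.163
 0.187
```

```bash
for i in 1 2 3 4 5 6 7 8 9 10; do python3 -m pendant '0 0 0 0 -1' >/dev/null; python3 f.py|sed 's/.*Mz//'; done | tr '\n' ' '; python3 -c "
from h import *;print(robot.observe()['tool_rot'],robot.observe()['t'])"
```

```text
0.149  0.174  0.197  0.184  0.189  0.191  0.152  0.141  0.145  0.18 [-1.79962458e+02  6.48481464e-02  8.24449953e+01] 24.85
```

Turning torque is about 0.35 and holding about 0.17, so it's tight. I'll let go, rise and check.

```bash
python3 -m pendant '0 0 0 0 0.5;0 0 0 0 0.5;0 0 0 0 0.5;0 0 0 0 0.5;0 0 0 0 0.5;0 0 0 0 0.5;0 0 2 0 0.5;0 0 5 0 0.5;0 0 9 0 0.5;0 0 13 0 0.5;0 0 14 0 0.5;0 0 14 0 0.5'; python3 look.py w12; python3 slot.py w12 45
python3 - <<'E'
from h import *
im,_=vision.camera("top");o=cv2.imread("pics/top0.png")
cv2.imwrite("pics/top1.png",im)
d=cv2.absdiff(im,o).max(2)
for n,(x,y) in dict(cutter=(339,163),cup=(361,142),spatula=(485,200),brush=(168,258),jar=(146,204),wrench=(294,136),scraper=(420,168),turq=(390,222),orange=(435,267)).items():print(n,d[y-12:y+12,x-15:x+15].max(),end=' ')
# tray shift
a=cv2.cvtColor(o,6)[180:245,195:272];b=cv2.cvtColor(im,6)[180:245,195:272];print("\ntray",cv2.phaseCorrelate(np.float32(a),np.float32(b)))
E
```

```text
t: 26.05
ee_pos: [568.4, 85.1, 230.2]
tool_rot: [179.9, 0.0, 82.4]
wrist_force: [0.5, -0.5, -0.3]
grip_width: 70.5
26.05 [568.4   85.14 230.18] [1.7988e+02 3.0000e-02 8.2450e+01] 70.5170646603491 [ 0.45 -0.46 -0.3 ] [ 4.9 20.2 82.8 -0.1 76.9 12.5]
edges (S,n,Lmin,Lmax) rel TCP
(-122, 44, np.float64(-8.7), np.float64(5.2)) (-114, 66, np.float64(-8.7), np.float64(5.6)) (-106, 56, np.float64(-9.3), np.float64(4.4)) (-98, 64, np.float64(-9.3), np.float64(4.8)) (-90, 64, np.float64(-8.8), np.float64(5.2)) (-82, 70, np.float64(-9.8), np.float64(5.6)) (-74, 67, np.float64(-9.4), np.float64(4.8)) (-66, 68, np.float64(-8.9), np.float64(5.2)) (-58, 74, np.float64(-9.5), np.float64(5.6)) (-50, 70, np.float64(-9.1), np.float64(5.6)) (-42, 58, np.float64(-6.8), np.float64(5.3)) (-34, 21, np.float64(-4.5), np.float64(4.9))
shoe z 44.33876849067161 nose S 59.854253139822404 1079
shoe 0 -18.9 16.2
shoe 6 -19.6 16.9
shoe 12 -18.9 17.2
shoe 18 -19.5 16.8
shoe 24 -19.1 17.2
shoe 30 -19.1 17.2
shoe 36 -18.8 17.9
shoe 42 -27.4 27.6
tray edge L -40 S 41.7 z 52.2
tray edge L -20 S 30.9 z 48.5
tray edge L 0 S 30.3 z 44.9
tray edge L 20 S 30.3 z 51.5
tray edge L 40 S 39.4 z 52.2
cutter 15 cup 15 spatula 15 brush 16 jar 15 wrench 14 scraper 15 turq 15 orange 15 
tray ((0.13512947394760744, 0.015976109020236606), 0.5838759177260928)
```

```bash
sed 's/^E_=.*/m=(abs(W[:,2]-45)<4)\&(abs(L+1)<16);m\&=(S<25)\&(S>-45);print("tail S",[S[m\&(abs(L-l)<3)].min().round(1) for l in(-12,-6,0,6,12)]);sys.exit()/' slot.py > tail.py; python3 tail.py w12 45
```

```text
tail S [np.float64(-17.1), np.float64(8.8), np.float64(-25.1), np.float64(-24.7), np.float64(-25.3)]
```

The tail is at S=-25.2, so the nose is at about 39.9. The rim lies at 40.1 to 40.5 across the nose, so they touch within measuring error. Handing in.

```bash
python3 -c "
from plant import robot
print(robot.sign_off())"
```

```text
the job is handed in; nothing more can be done
None
```

The tray is clamped. I lowered the stop's T-bolt into the free slot until the shoe sat flat, slid it until the nose touched the tray's rim, and tightened the wing nut clockwise by about 2.65 rad. I then let go and handed the job in at about 26 s.

Last checks:
- **Nose at the rim:** the nose is at about 39.9 mm and the rim at about 40.1 to 40.5 mm along the slot, so they touch within measuring error. The contact felt like about 2 N when the shoe met the rim.
- **Tray:** it moved no more than about 0.3 mm, which is within the noise.
- **Seat:** the shoe's top measured about 44.3 mm. It should be 46, and the wrist depth camera reads about 1.5 mm low, so the shoe is flat.
- **Tightness:** the last reading while turning was 0.357 N m. The halted torque settled at about 0.17 N m, near the top of the 0.1 to 0.18 range; readings scatter by about 0.03, and some just after the last turn were higher, up to 0.29.
- **Other things:** the bystanders and both look-alikes showed no change in the top camera picture.

- **First grasp:** the first grasp closed on the nut's 21 mm hub. I used it only for carrying and sliding, then regrasped on the 12 mm bar (it read 11.7 mm) for tightening.
- **Slot position:** the top camera put the slot about 3 mm off from the wrist camera. I used the wrist camera, and the bolt head went in freely.
- **Not seen directly:** that the head lies square across the slot is inferred from the turn and from the torque rise after the quarter-turn stop.

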